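Sweep the used bottle caps into the bench pan

TASK

Clear the bench: with closed fingers, gently sweep the three loose bottle caps across the steel top, in over the open front edge of the steel bench pan, until each lies wholly inside it. Slide them flat on the bench and do not pinch, lift or tip them up, and leave everything else standing where it is, the capped jar and bottle too.

Things in the scene. Friction and masses are not known exactly. Their poses are not given: they have to be found in the camera images.
- cap1_center (a point): First loose blue plastic bottle cap, a round ribbed disc 54 mm across and 26 mm high, 14 to 25 g, lying flat, open side down, on the bench; slides easily and does not roll. This point is its centre, 13 mm above its underside.
- cap2_center (a point): Second loose blue plastic bottle cap, a round ribbed disc 54 mm across and 26 mm high, 14 to 25 g, lying flat, open side down, on the bench; slides easily and does not roll. This point is its centre, 13 mm above its underside.
- cap3_center (a point): Third loose blue plastic bottle cap, a round ribbed disc 54 mm across and 26 mm high, 14 to 25 g, lying flat, open side down, on the bench; slides easily and does not roll. This point is its centre, 13 mm above its underside.
- pan: Fixed stainless steel bench pan (dustpan shape), 180 mm deep (its x), 220 mm wide (its y), floor 3 mm thick. Open front edge at x = -0.09, bevelled: rises from bench to floor over 15 mm. Walls 3 mm thick: sides at y = -0.11 and 0.11, 22 mm high in front to 48 mm at the back; back at x = 0.09, 48 mm. Black handle 125 mm long, up to 40 mm high, behind it. Origin: on the bench under the pan's centre.
- pan_front (a point): Middle of the pan's open front edge, on the bench. Axes as the pan's: x points into the pan, y along the edge, z up.
- jar: Small amber glass jar, 56 mm across, 53 mm high with its blue cap screwed on, among the caps. Stays where it is. Origin: centre of its underside.
- tube_block: Green microtube block, 62 x 62 mm, 41 mm high over the tubes in it, among the caps. Stays where it is. Origin: centre of its underside.
- well_plate: Clear six-well plate with pink wells, 127 mm (its x) by 85 mm (its y), 21 mm high, beyond the caps from the pan. Stays where it is. Origin: centre of its underside.
- timer: White timer lying flat, 70 (its x) x 75 mm, 21 mm high. Stays where it is. Origin: centre of its underside.
- pipette: White hand pipette lying on its side, about 235 mm long along its x axis (from -0.14 to +0.095), 25 mm high, 37 mm wide at most. Stays where it is. Origin: on the bench under the fore end of its grip.
- tip_box: Open grey tip box, 85 (its x) x 120 mm, 54 mm high. Stays where it is. Origin: centre of its underside.
- media_bottle: Glass media bottle, 70 mm across, 140 mm high with its blue cap on. Stays where it is. Origin: centre of its underside.

How it is judged:
At the end, for the whole second after the job is handed in: All three caps lie at rest inside the pan: the centre of each at least 24 mm behind the open front edge, between the side walls and in front of the back wall, no more than 50 mm above the bench (x of cap1_center in the frame of pan between -0.066 and 0.09 m and y of cap1_center in the frame of pan between -0.11 and 0.11 m and z of each of cap1_center, cap2_center, cap3_center in the frame of pan below 0.05 m and linear speed of each of cap1, cap2, cap3 below 0.02 m/s and x of cap2_center in the frame of pan between -0.066 and 0.09 m and y of cap2_center in the frame of pan between -0.11 and 0.11 m and x of cap3_center in the frame of pan between -0.066 and 0.09 m and y of cap3_center in the frame of pan between -0.11 and 0.11 m); the robot touches nothing.
It fails at once if a cap is lifted or tipped up: its centre comes above 26 mm outside the pan (13 mm when it lies flat), or above 53 mm in the pan ((height (world z) of cap1_center above 0.026 m and x of cap1_center in the frame of pan below -0.08 m) or (height (world z) of cap1_center above 0.026 m and x of cap1_center in the frame of pan above 0.12 m) or (height (world z) of cap1_center above 0.026 m and y of cap1_center in the frame of pan above 0.12 m) or (height (world z) of cap1_center above 0.026 m and y of cap1_center in the frame of pan below -0.12 m) or height (world z) of any of cap1_center, cap2_center, cap3_center above 0.053 m or (height (world z) of cap2_center above 0.026 m and x of cap2_center in the frame of pan below -0.08 m) or (height (world z) of cap2_center above 0.026 m and x of cap2_center in the frame of pan above 0.12 m) or (height (world z) of cap2_center above 0.026 m and y of cap2_center in the frame of pan above 0.12 m) or (height (world z) of cap2_center above 0.026 m and y of cap2_center in the frame of pan below -0.12 m) or (height (world z) of cap3_center above 0.026 m and x of cap3_center in the frame of pan below -0.08 m) or (height (world z) of cap3_center above 0.026 m and x of cap3_center in the frame of pan above 0.12 m) or (height (world z) of cap3_center above 0.026 m and y of cap3_center in the frame of pan above 0.12 m) or (height (world z) of cap3_center above 0.026 m and y of cap3_center in the frame of pan below -0.12 m)).
It fails at once if a cap is pinched, squeezed or rammed: fingers on it with more than 20 N (contact force between the fingers and cap1 above 20 N or contact force between the fingers and cap2 above 20 N or contact force between the fingers and cap3 above 20 N).
It fails at once if the jar or the microtube block is pushed aside (over 15 mm) or tipped (distance of any of jar, tube_block from where it was at the start of the episode above 0.015 m or angle between any of jar, tube_block's own z axis and vertical above 0.3 rad).
It fails at once if another thing on the bench is pushed aside (over 15 mm) or tipped (distance of any of well_plate, timer, pipette, tip_box, media_bottle from where it was at the start of the episode above 0.015 m or angle between any of well_plate, timer, pipette, tip_box, media_bottle's own z axis and vertical above 0.3 rad).
It also fails if it takes over 72 s, if anything falls off the work surface, if the arm or the gripper's body presses on something with over 40 N, if the wrist force passes 120 N, or if a joint passes its speed limit or range.

ROBOT

A 6-joint arm with a two-finger parallel gripper is mounted at the origin on the work surface. World frame = base frame: x ahead of the robot, y to its left, z up, the work surface at z = 0. Lengths are in m, angles in rad, forces in N, time in s.
With the tool pointing down it reaches from about 0.375 to 0.975 m from the base axis. Payload 3.8 kg.
Tool frame: the origin (TCP) lies midway between the tips of the shut fingers; the grasp point (between the pads) lies 19 mm behind it; y points along the fingers, z is the direction in which the jaws open and shut, and the axes are right-handed (so a half turn about y gives the same grasp; the last joint's range is limited). The gripper opens to 88 mm and grips with 3 to 60 N. Pads are 18 mm wide; open, the fingers measure 123 mm over their backs; the gripper's body (75 mm by 187 mm) begins 45 mm behind the grasp point.
Start: joints at [-1.351, 0.264, 1.604, -0, 1.274, -0.037], TCP at [0.171, -0.653, 0.239] pointing down, gripper open.
Joint ranges: [-2.63, 2.63], [-0.94, 2.18], [0.31, 2.57], [-1.31, 4.45], [0, 2.66], [-2.55, 2.55]. Speed limits (rad/s): [2.57, 2.57, 3.14, 3.14, 3.14, 3.14].

INTERFACE

Orientations are given as [roll, pitch, yaw] about the fixed x, y, z axes, in that order (R = Rz(yaw) Ry(pitch) Rx(roll)).
In Python, from station import status, imaging, workorder gives the robot as it stands.
- The arm moves only by the shell command python3 -m inch 'ROWS' [OPENING] [FORCE]. ROWS is JSON, a list of rows, each a list of 6 numbers: the shift along the tool's x, y, z in cm, then the turn, a rotation vector about the tool's x, y, z in rad. A call has 1 to 8 rows; each row is the pose to reach, as a shift and turn from the pose commanded when the call began, along the tool's axes at that moment; what a row does not reach only later rows make up. A row lasts 1/8 s, in which the tool goes at most 62.5 mm and 10.7 degrees, less where a joint would pass 70% of its speed; a pose out of reach is approached as far as the arm can. A call with a gripper value outside its range is refused whole. OPENING is the closure in counts, from 0 (fully open) to 255 (shut), set as the call begins (- or left out, the last holds). The fingers move at their own pace and stop on an object; FORCE is the grip in N (left out, the last holds). Time passes only in rows, so rows that repeat a pose let the fingers close. It gives the time, the measured TCP pose, the force and the opening at its end, in the units of the state.
- status.sense(): the state, without advancing time (a new reading comes with each control period).
- imaging.grab_frame(name): name is "scene" or "top"; returns a dict with "frame" (480x640x3 uint8, blue, green, red), "intrinsics" (3x3 intrinsics, pixels), "dist_coeffs" ([k1, k2, p1, p2, k3] as OpenCV has them; the pictures are not rectified), "R" (3x3) and "t" (3): a world point X has camera coordinates R X + t. Camera axes: x right, y down, z forward; pixel columns grow to the right and rows downward; lengths in m; the calibration is good to about 2 mm. A picture is of the moment at which its call begins. There is no depth.
- workorder.hand_in(): hands the job in, once; it reports no verdict.
Trained networks look in a picture, given as the dict that the camera call returned (one of the last four; its "shot" number tells which), for a name from the list of things; names that differ only in an ending like _2 or _b are one class to them, and where a whole thing is asked for, a point or a joint stands for the part that bears it (a point fixed in the world has none). Each returns a list of dicts, best first, with "confidence" (0 to 1); they miss things now and then, are a little off and sometimes report something else, mostly with a low value. They report only what shows in the picture. A call takes as long as a camera call.
- imaging.recognise(name, picture): "bbox" ([centre column, centre row, width, height] in pixels, round what is visible of it).
The state is a dict: "time": time; "joint_pos": joint angles; "qd": joint speeds; "joint_efforts": joint torques, N m; "tool_pos": TCP position; "ee_rot": TCP orientation; "contact_force": force on the tool from outside, world axes, zero at the start; "wrist_torque": the same for the moment, N m; "finger_gap": finger opening in m.
Only numpy, scipy, OpenCV 4.12 (cv2) and the standard library are available. Lean on these libraries where they do the work, as an engineer would, in place of code of your own. Each camera call takes 0.05 s, during which the arm holds its last target.

## Working session

There is one attempt and no reset: what is moved stays moved. The work goes in short steps, Python scripts to look and compute and a shell command to move; the robot and the scene stay as the last step left them, time stands still between calls to the robot, and variables do not carry over. Pictures are saved under pics/ and viewed, and the job is handed in when it is done.

```bash
ls; mkdir -p pics; python3 - <<'E'
from station import status, imaging
import cv2
s=status.sense(); print({k:(s[k]) for k in ("time","joint_pos","tool_pos","ee_rot","contact_force","finger_gap")})
for n in ("top","scene"):
    p=imaging.grab_frame(n); cv2.imwrite(f"pics/{n}0.png",p["frame"])
    print(n,p["intrinsics"],p["dist_coeffs"],p["R"],p["t"])
    for o in ("cap1_center","pan","jar","tube_block","well_plate","timer","pipette","tip_box","media_bottle"):
        print(o,[(d["confidence"],d["bbox"]) for d in imaging.recognise(o,p)][:5])
E
```

```text
pics
{'time': 0.0, 'joint_pos': array([-1.35093660e+00,  2.64756976e-01,  1.60534463e+00,  1.64981145e-05,
        1.27368595e+00, -3.69105277e-02]), 'tool_pos': array([ 0.17126664, -0.65219297,  0.23740128]), 'ee_rot': array([-1.57298916e+00,  9.67507414e-05, -2.88482735e+00]), 'contact_force': array([-0.16183917,  0.49320116,  0.77841178]), 'finger_gap': 0.08846842653374627}
top [[488.18033343   0.         327.77951367]
 [  0.         488.18033343 243.09053554]
 [  0.           0.           1.        ]] [0.00323335 0.         0.         0.         0.        ] [[ 0.01484587 -0.99979997 -0.01340257]
 [-0.98305698 -0.01214547 -0.18289743]
 [ 0.18269806  0.01589076 -0.98304064]] [0.07758663 0.55473143 0.84820731]
cap1_center [(0.79, [368.8, 296.9, 28.1, 29.2]), (0.61, [303.1, 289.1, 31.1, 29.9])]
pan [(0.76, [532.2, 263.4, 176.4, 121.3]), (0.73, [278.8, 216.3, 37.7, 40.2])]
jar [(0.82, [363.4, 259.4, 30.8, 30.8])]
tube_block []
well_plate [(0.69, [211.0, 272.4, 52.8, 75.9])]
timer [(0.58, [390.0, 150.7, 39.4, 38.0])]
pipette [(0.82, [246.8, 164.7, 111.3, 33.7]), (0.5, [211.4, 271.9, 50
[... 275 characters left out ...]
.         0.        ] [[-0.8675769   0.49728368 -0.00439028]
 [ 0.38182022  0.66042745 -0.64656702]
 [-0.31862776 -0.5626229  -0.76284456]] [ 0.44088187 -0.22495566  1.13710941]
cap1_center [(0.67, [341.9, 213.8, 25.2, 21.6]), (0.66, [370.9, 259.5, 30.1, 28.7])]
pan [(0.86, [262.0, 154.2, 117.7, 100.5])]
jar [(0.76, [313.8, 227.8, 27.3, 35.5])]
tube_block [(0.68, [317.2, 309.7, 50.3, 49.6])]
well_plate [(0.64, [275.2, 384.1, 48.7, 136.5]), (0.57, [413.8, 343.1, 84.5, 66.0])]
timer [(0.74, [201.7, 257.6, 42.4, 36.8])]
pipette [(0.58, [276.2, 382.0, 47.4, 138.0]), (0.19, [254.0, 252.1, 28.6, 28.5])]
tip_box [(0.58, [541.0, 328.1, 101.8, 89.8])]
media_bottle [(0.58, [471.1, 410.4, 67.2, 77.4])]
```

View pics/top0.png

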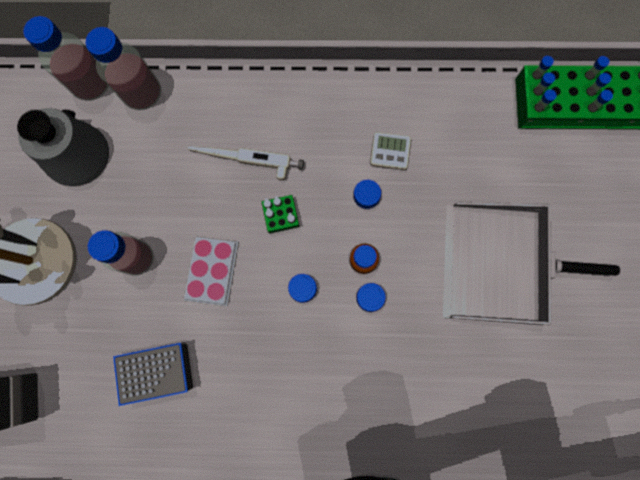

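View pics/scene0.png

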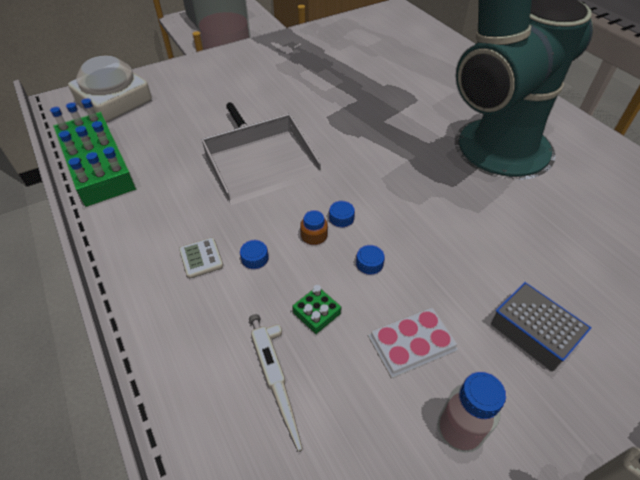

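The top view shows loose caps at about (367,194), (303,288) and (371,297). The jar is at (363,259) between them, the tube block is at (281,213), and the pan mouth runs along column 446 over rows 205–320. The scene view agrees: caps at (254,254), (342,214) and (370,260). Next I'll turn these pixels into positions.

```bash
cat > h.py <<'E'
import numpy as np, cv2
from station import status, imaging
def ray(p,uv,z):
    q=cv2.undistortPoints(np.array([[uv]],float),np.array(p["intrinsics"]),np.array(p["dist_coeffs"]))[0,0]
    R=np.array(p["R"]);t=np.array(p["t"]).ravel()
    c=-R.T@t; d=R.T@np.array([q[0],q[1],1.0])
    return c+d*(z-c[2])/d[2]
def proj(p,X):
    r,_=cv2.Rodrigues(np.array(p["R"])); return cv2.projectPoints(np.array(X,float).reshape(-1,1,3),r,np.array(p["t"]).ravel(),np.array(p["intrinsics"]),np.array(p["dist_coeffs"]))[0][:,0]
def blobs(p,z=0.026,amin=150):
    f=cv2.cvtColor(p["frame"],cv2.COLOR_BGR2HSV)
    m=cv2.inRange(f,(105,150,60),(128,255,255))
    n,l,s,c=cv2.connectedComponentsWithStats(m)
    return [(c[i].round(1),s[i].tolist(),ray(p,c[i],z).round(4)) for i in range(1,n) if s[i,4]>=amin]
E
python3 - <<'E'
from h import *
p=imaging.grab_frame("top")
for b in blobs(p): print("top",*b)
for n,uv,z in [("jar",(364.5,256.5),.053),("pan FL",(447,206),.0),("panFR",(445,318),0),("panFLtop",(455,205),.022),("panBL",(549,206),.048),("panBR",(549,323),.048),("timer",(390,150.7),.02),
  ("tb",(298,195),.035),("tb",(262,199),.035),("tb",(270,232),.0),("tb",(300,227),.0),("wp",(237,240),.02),("wp",(229,304),.0),("wp",(229,304),.02),("pip",(302,163),.012),("pip2",(282,176),.012)]:
    print(n,ray(p,uv,z).round(4))
q=imaging.grab_frame("scene")
for b in blobs(q): print("scene",*b)
cv2.imwrite("pics/topz.png",cv2.resize(p["frame"][120:340,240:560],None,fx=2.5,fy=2.5,interpolation=cv2.INTER_CUBIC))
E
```

```text
top [38.2 29.5] [23, 16, 31, 28, 678] [1.0026 0.6944 0.026 ]
top [100.2  40.6] [86, 27, 31, 29, 682] [0.9782 0.5623 0.026 ]
top [367.  192.9] [354, 180, 27, 27, 573] [0.6579 0.0113 0.026 ]
top [103.1 245.4] [88, 231, 31, 31, 756] [0.5485 0.5137 0.026 ]
top [364.7 256. ] [354, 245, 22, 23, 386] [0.5346 0.0156 0.026 ]
top [302.2 287.6] [289, 274, 28, 28, 620] [0.4733 0.1321 0.026 ]
top [370.6 296.9] [357, 283, 29, 29, 632] [0.4578 0.0046 0.026 ]
top [155.6 371.6] [114, 343, 74, 63, 332] [0.3172 0.3947 0.026 ]
jar [0.5293 0.0176 0.053 ]
pan FL [ 0.6405 -0.148   0.    ]
panFR [ 0.4219 -0.1378  0.    ]
panFLtop [ 0.6368 -0.1583  0.022 ]
panBL [ 0.6297 -0.3263  0.048 ]
panBR [ 0.4142 -0.3117  0.048 ]
timer [ 0.7466 -0.0345  0.02  ]
tb [0.6497 0.1438 0.035 ]
tb [0.641  0.2126 0.035 ]
tb [0.584  0.1997 0.    ]
tb [0.5947 0.141  0.    ]
wp [0.5634 0.2597 0.02  ]
wp [0.4425 0.273  0.    ]
wp [0.4413 0.2687 0.02  ]
pip [0.7223 0.1394 0.012 ]
pip2 [0.6949 0.1784 0.012 ]
scene [341.4 213.6] [330, 201, 24, 26, 510] [0.4663 0.0161 0.026 ]
scene [313.5 219.8] [304, 211, 20, 19, 300] [0.5237 0.0028 0.026 ]
scene [253.7 254.1] [240, 241, 28, 27, 613] [0.6645 0.0229 0.026 ]
scene [369.8 259.3] [357, 246, 27, 28, 622] [0.4819 0.1428 0.026 ]
scene [534.5 330.1] [497, 283, 94, 78, 229] [0.3288 0.4024 0.026 ]
scene [482.7 394.9] [460, 373, 45, 45, 1539] [0.4788 0.4432 0.026 ]
```

View pics/topz.png

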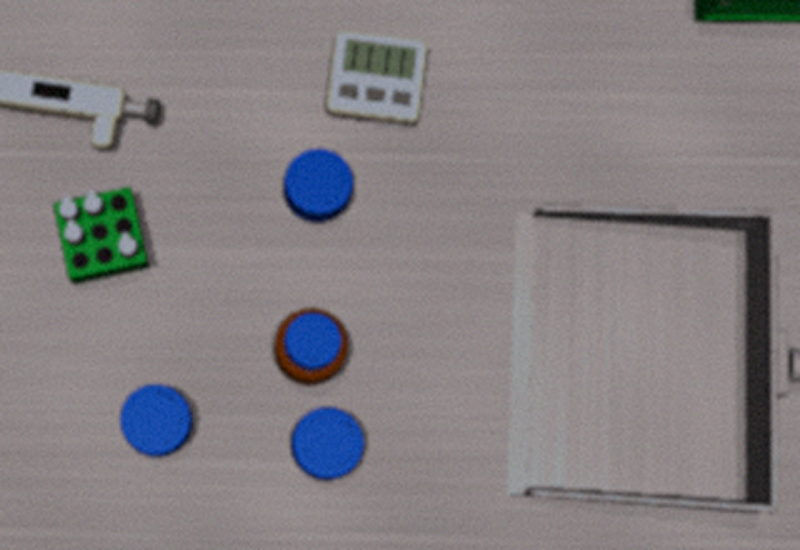

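The two cameras disagree by about 1 cm. That is larger than the calibration error, and probably comes from the cap sides counting in the blobs. I'll fit full cylinder silhouettes instead.

```bash
cat >> h.py <<'E'
from scipy.optimize import least_squares
def cyl(x,y,r=.027,h=.026,z0=0.0,n=48):
    a=np.linspace(0,2*np.pi,n,endpoint=False)
    return np.vstack([np.c_[x+r*np.cos(a),y+r*np.sin(a),np.full(n,z)] for z in (z0,z0+h)])
def sil(p,x,y,**k):
    hl=cv2.convexHull(proj(p,cyl(x,y,**k)).astype(np.float32)); M=cv2.moments(hl)
    return np.array([M["m10"]/M["m00"],M["m01"]/M["m00"]]),M["m00"]
def fitcap(p,c,z0=0.0):
    x0=ray(p,c,z0+.02)[:2]
    s=least_squares(lambda v:sil(p,v[0],v[1],z0=z0)[0]-c,x0,x_scale=.01,diff_step=1e-3)
    return s.x.round(4),sil(p,*s.x,z0=z0)[1]
def caps(name,save=None,z0=0.0):
    p=imaging.grab_frame(name)
    out=[(b[0],b[1][4],*fitcap(p,b[0],z0)) for b in blobs(p,amin=100)]
    if save: cv2.imwrite(f"pics/{save}.png",p["frame"])
    return p,out
E
python3 - <<'E'
from h import *
for n in ("top","scene"):
    p,o=caps(n)
    print(n,"cam",(-p["R"].T@p["t"]).round(3))
    for b in o: print(*b)
E
```

```text
top cam [0.389 0.071 0.936]
[38.2 29.5] 676 [1.0111 0.7029] 733.8843024207135
[100.2  40.6] 679 [0.9864 0.5689] 712.6491652405821
[547.1  60.7] 105 [ 0.9467 -0.3582] 735.4344487665221
[602.8  60.9] 111 [ 0.9469 -0.4713] 765.3349721686682
[548.6  77.8] 109 [ 0.9086 -0.3587] 740.7522609799635
[604.5  77.9] 104 [ 0.9091 -0.4714] 772.0697364769876
[549.8  94.8] 105 [ 0.8713 -0.3586] 746.2406811609399
[606.  95.] 108 [ 0.8717 -0.4711] 779.2057156306691
[367.  192.8] 576 [0.6616 0.0105] 681.7673606779426
[103.1 245.5] 758 [0.5507 0.5195] 789.0577649200568
[364.6 255.9] 387 [0.5364 0.0152] 683.2902477604803
[302.2 287.6] 621 [0.4743 0.1326] 682.9880891512148
[370.6 296.9] 633 [0.4586 0.004 ] 690.4697006247006
[155.9 371.7] 330 [0.3163 0.3981] 847.6136946892366
scene cam [0.831 0.569 0.724]
[341.4 213.6] 509 [0.4595 0.0058] 616.2169082304463
[313.5 219.8] 299 [ 0.5179 -0.0079] 630.6575245184358
[253.6 254. ] 612 [0.6612 0.0124] 727.0814033852657
[369.8 259.3] 622 [0.4753 0.1347] 741.2314930018038
[534.8 330.2] 234 [0.3193 0.3993] 1055.9787381123751
[482.7 394.9] 1539 [0.4724 0.4403] 1268.5125516266562
```

The silhouette fits from both cameras now agree within 2 mm:

| Cap | Position (x, y) |
|---|---|
| A | (0.661, 0.0115) |
| B | (0.475, 0.1335) |
| C | (0.459, 0.005) |

The pan mouth is centred at about (0.531, -0.143), with its x axis along (-0.047, -0.999). The measured mouth width is 219 mm, which matches the 220 mm given.

I'll sweep C first, into the middle lane. Next I'll check the jar and work out the moves.

```bash
cat >> h.py <<'E'
from scipy.spatial.transform import Rotation as Ro
PAN=np.array([.527,-.233]); PX=np.array([-.0466,-.9989]); PY=np.array([.9989,-.0466])
def inpan(xy): d=np.array(xy)[:2]-PAN; return (round(float(d@PX),4),round(float(d@PY),4))
def plan(*tgts):
    """tgts: (x,y,z,yawdeg of tool x) -> shift cm & turn from the current pose"""
    s=status.sense(); R0=Ro.from_euler("xyz",s["ee_rot"])
    print("t",round(s["time"],2),"at",s["tool_pos"].round(4),"rpy",s["ee_rot"].round(3),"F",s["contact_force"].round(2),"gap",round(s["finger_gap"],4))
    for x,y,z,yaw in tgts:
        d=R0.inv().apply(np.array([x,y,z])-s["tool_pos"])*100
        Rt=Ro.from_euler("xyz",[-np.pi/2,0,np.radians(yaw)]); rv=(R0.inv()*Rt).as_rotvec()
        print((x,y,z,yaw),"->",d.round(2),rv.round(3))
E
python3 - <<'E'
from h import *
p=imaging.grab_frame("top")
print("jar rec",[ (d["bbox"],ray(p,d["bbox"][:2],.03)[:2].round(4)) for d in imaging.recognise("jar",p)[:1]])
q=imaging.grab_frame("scene")
for b in imaging.recognise("jar",q)[:1]: print(b["bbox"],ray(q,b["bbox"][:2],.03)[:2].round(4))
plan((.40,-.35,.20,-115),(.44,.047,.12,-65))
E
```

```text
jar rec [([364.8, 262.1, 27.8, 26.5], array([0.5223, 0.0156]))]
[314.1, 225.7, 25.9, 35.7] [0.5322 0.0204]
t 1.4 at [ 0.1714 -0.6529  0.2387] rpy [-1.571  0.    -2.885] F [ 0.32 -0.55  0.19] gap 0.0881
(0.4, -0.35, 0.2, -115) -> [-29.8    3.87 -23.49] [ 0.    -0.878 -0.   ]
(0.44, 0.047, 0.12, -65) -> [-43.75  11.87 -60.87] [ 0.   -1.75 -0.  ]
```

```bash
python3 -m inch '[[-3.7,0.5,-2.9,0,-0.11,0],[-7.4,1,-5.8,0,-0.22,0],[-11.1,1.5,-8.7,0,-0.33,0],[-14.8,2,-11.6,0,-0.44,0],[-18.5,2.5,-14.5,0,-0.55,0],[-22.2,3,-17.4,0,-0.66,0],[-26,3.5,-20.4,0,-0.77,0],[-29.8,3.9,-23.5,0,-0.88,0]]' 255 10
python3 - <<'E'
from h import *
plan((.44,.047,.12,-65))
E
```

```text
time: 2.4
tool_pos: [0.4008, -0.3487, 0.1998]
ee_rot: [-1.57, -0.0, -2.001]
contact_force: [0.3, -0.7, -0.1]
finger_gap: 0.0104
t 2.4 at [ 0.4008 -0.3487  0.1998] rpy [-1.57  -0.    -2.001] F [ 0.25 -0.7  -0.15] gap 0.0104
(0.44, 0.047, 0.12, -65) -> [-37.59   7.97 -12.96] [-0.001 -0.867  0.   ]
```

```bash
python3 -m inch '[[-4.7,0.5,-1.6,0,-0.11,0],[-9.4,1,-3.2,0,-0.22,0],[-14.1,2,-4.8,0,-0.33,0],[-18.8,3,-6.4,0,-0.44,0],[-23.5,4,-8.1,0,-0.55,0],[-28.2,5.5,-9.7,0,-0.66,0],[-32.9,7,-11.3,0,-0.77,0],[-37.6,8,-13,0,-0.867,0]]'
python3 - <<'E'
from h import *
u=np.array([.4226,-.9063]); C=np.array([.459,.005])
s=C-u*.050
plan((*s,.06,-65),(*s,.011,-65))
p,o=caps("top","t1"); 
for b in o:
  if .42<b[2][0]<.7 and b[2][1]<.2: print(*b)
E
```

```text
time: 3.4
tool_pos: [0.4401, 0.0475, 0.1194]
ee_rot: [-1.57, -0.0, -1.135]
contact_force: [0.7, -0.1, 0.4]
finger_gap: 0.0002
t 3.4 at [0.4401 0.0475 0.1194] rpy [-1.57  -0.    -1.135] F [ 0.72 -0.14  0.37] gap 0.0002
(np.float64(0.43787000000000004), np.float64(0.050315), 0.06, -65) -> [-0.35  5.94 -0.08] [-0.001 -0.     0.   ]
(np.float64(0.43787000000000004), np.float64(0.050315), 0.011, -65) -> [-0.35 10.84 -0.09] [-0.001 -0.     0.   ]
[366.9 193.1] 582 [0.661  0.0107] 681.7548124487512
[292.2 288. ] 117 [0.4733 0.1515] 687.423753821291
```

View pics/t1.png

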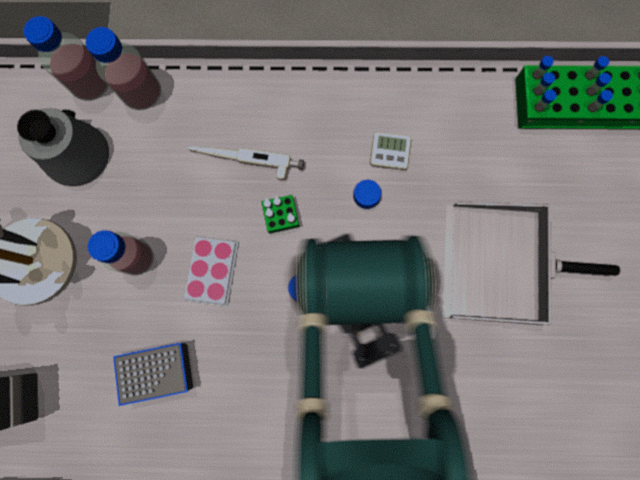

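The top view shows the arm covering C and part of B, so I'll use the scene camera close in. Now I'll lower behind C, clear of B (83 mm away) and the jar.

```bash
python3 -m inch '[[-0.4,3,0,0,0,0],[-0.4,6,0,0,0,0],[-0.4,8.5,0,0,0,0],[-0.4,10,0,0,0,0],[-0.4,10.8,0,0,0,0],[-0.4,10.8,0,0,0,0]]'
python3 - <<'E'
from h import *
plan((.4379,.0503,.011,-65))
p=imaging.grab_frame("scene"); cv2.imwrite("pics/s1.png",cv2.resize(p["frame"][120:340,180:500],None,fx=2.5,fy=2.5))
E
```

```text
time: 4.2
tool_pos: [0.4386, 0.0494, 0.0117]
ee_rot: [-1.571, 0.0, -1.138]
contact_force: [-0.2, 0.6, -0.2]
finger_gap: 0.0004
t 4.2 at [0.4386 0.0494 0.0117] rpy [-1.571  0.    -1.138] F [-0.2   0.59 -0.19] gap 0.0004
(0.4379, 0.0503, 0.011, -65) -> [-0.1   0.07 -0.02] [ 0.    -0.004 -0.   ]
```

View pics/s1.png

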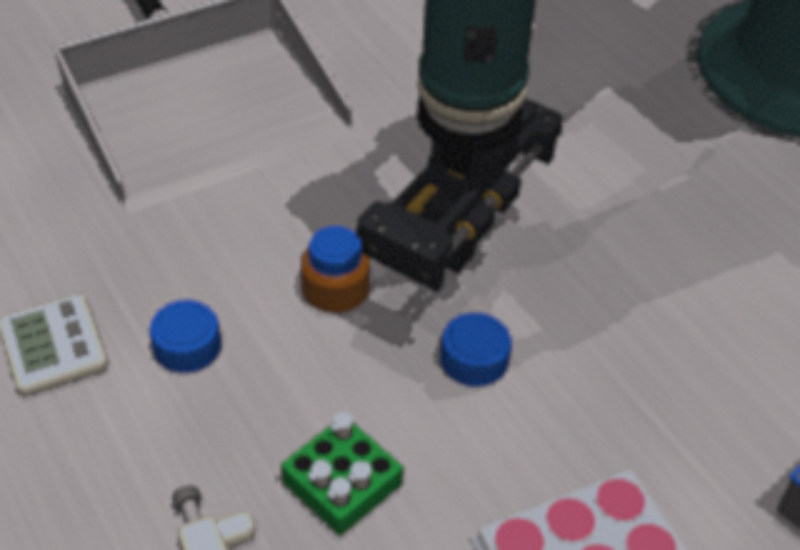

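The scene view shows the fingers behind C, which is hidden by the gripper. The jar at (335,268 in the crop) is untouched, with the gripper body above it. I'll turn slightly so the sweep ends in the middle lane.

```bash
python3 - <<'E'
from h import *
plan((.4435,.0526,.011,-71.7))
E
python3 -m inch '[[0,0,0.3,0,0.06,0],[-0.1,0,0.5,0,0.11,0],[-0.1,0,0.5,0,0.11,0]]'
python3 - <<'E'
from h import *
plan((.519,-.176,.011,-71.7))
E
```

```text
t 4.25 at [0.439  0.0495 0.0122] rpy [-1.57  -0.    -1.138] F [0.57 0.51 0.41] gap 0.0005
(0.4435, 0.0526, 0.011, -71.7) -> [-0.09  0.12  0.54] [-0.001  0.113  0.   ]
time: 4.62
tool_pos: [0.4437, 0.0526, 0.0127]
ee_rot: [-1.569, -0.001, -1.247]
contact_force: [-0.4, 0.2, 0.5]
finger_gap: 0.0008
t 4.62 at [0.4437 0.0526 0.0127] rpy [-1.569e+00 -1.000e-03 -1.247e+00] F [-0.44  0.21  0.49] gap 0.0008
(0.519, -0.176, 0.011, -71.7) -> [24.07  0.19 -0.13] [-0.002  0.004  0.001]
```

```bash
python3 -m inch '[[0.6,0.2,0,0,0,0],[1.2,0.2,0,0,0,0],[1.9,0.2,0,0,0,0],[2.8,0.2,0,0,0,0],[3.9,0.2,0,0,0,0],[5.0,0.2,0,0,0,0],[6.1,0.2,0,0,0,0],[7.2,0.2,0,0,0,0]]'
python3 - <<'E'
from h import *
plan((.519,-.176,.011,-71.7))
for n in("scene","top"):
  p,o=caps(n,"c2"+n)
  for b in o:
    if .42<b[2][0]<.7 and b[2][1]<.2: print(n,*b)
E
```

```text
time: 5.62
tool_pos: [0.4657, -0.0165, 0.0097]
ee_rot: [-1.571, 0.0, -1.248]
contact_force: [-0.0, 0.3, -0.5]
finger_gap: 0.0004
t 5.62 at [ 0.4657 -0.0165  0.0097] rpy [-1.571  0.    -1.248] F [-0.01  0.25 -0.52] gap 0.0004
(0.519, -0.176, 0.011, -71.7) -> [16.82 -0.13 -0.  ] [ 0.     0.003 -0.   ]
scene [314.4 220.1] 272 [ 0.5167 -0.0062] 631.4029230466112
scene [253.7 254.1] 613 [0.6612 0.0127] 727.3446976485429
scene [369.8 259.3] 625 [0.4753 0.1347] 741.2314930018038
top [367.  193.2] 588 [0.6608 0.0105] 681.7794838324189
top [302.2 287.6] 618 [0.4743 0.1326] 682.9880891512148
```

View pics/c2scene.png

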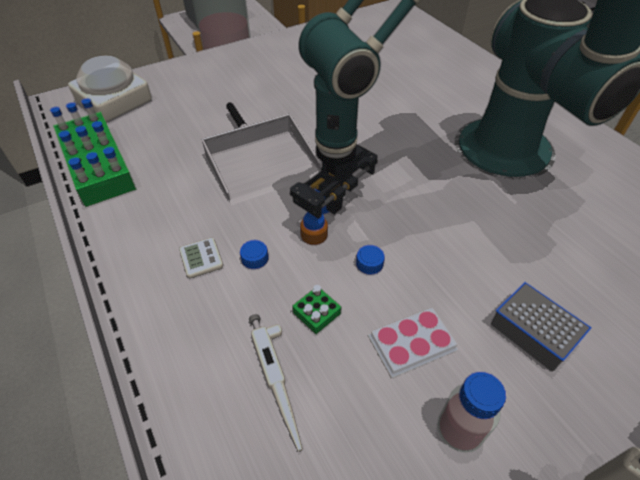

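View pics/c2top.png

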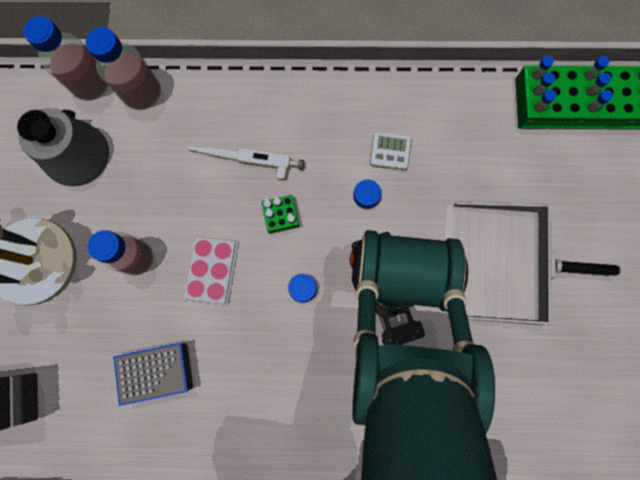

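Both views hide C behind the gripper. The jar, A and B have not moved. I'll continue the sweep.

```bash
python3 -m inch '[[1.1,-0.1,0,0,0,0],[2.2,-0.1,0,0,0,0],[3.3,-0.1,0,0,0,0],[4.4,-0.1,0,0,0,0],[5.5,-0.1,0,0,0,0],[6.6,-0.1,0,0,0,0],[7.7,-0.1,0,0,0,0],[8.8,-0.1,0,0,0,0]]'
python3 - <<'E'
from h import *
plan((.519,-.176,.011,-71.7))
for n in("scene","top"):
  p,o=caps(n,"c3"+n)
  for b in o:
    if .42<b[2][0]<.7 and b[2][1]<.2: print(n,*b)
E
```

```text
time: 6.72
tool_pos: [0.4936, -0.0999, 0.0107]
ee_rot: [-1.571, -0.0, -1.248]
contact_force: [-0.1, 0.7, -0.0]
finger_gap: 0.0004
t 6.72 at [ 0.4936 -0.0999  0.0107] rpy [-1.571 -0.    -1.248] F [-0.06  0.65 -0.03] gap 0.0004
(0.519, -0.176, 0.011, -71.7) -> [ 8.02 -0.03 -0.01] [0.    0.004 0.   ]
scene [313.5 219.8] 300 [ 0.5179 -0.0079] 630.6575245184358
scene [253.7 254.1] 613 [0.6612 0.0127] 727.3446976485429
scene [369.8 259.3] 623 [0.4753 0.1347] 741.2314930018038
top [366.9 193.3] 593 [0.6606 0.0107] 681.7606521614362
top [364.7 255.9] 381 [0.5364 0.015 ] 683.321994722588
top [302.2 287.6] 618 [0.4743 0.1326] 682.9880891512148
```

View pics/c3scene.png

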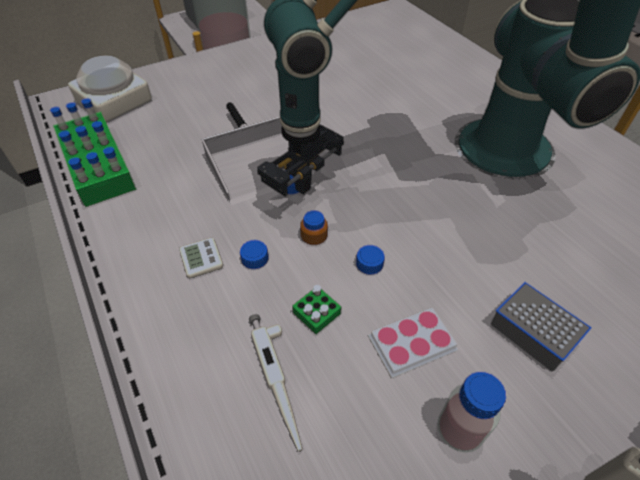

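View pics/c3top.png

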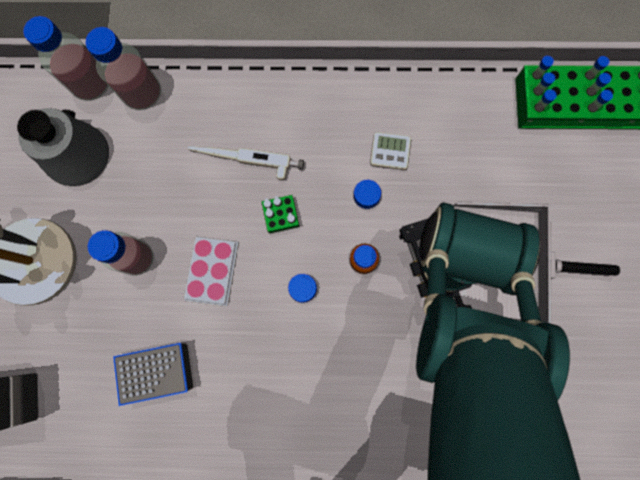

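The scene view shows a blue sliver of C at (293,188) just beyond the fingers, at the pan mouth. The jar is unmoved. I'll continue into the pan.

```bash
python3 -m inch '[[1,0,0,0,0,0],[2,0,0,0,0,0],[3,0,0,0,0,0],[4,0,0,0,0,0],[5,0,0,0,0,0],[6,0,0,0,0,0],[7.1,0,0,0,0,0],[8.1,0,0,0,0,0]]'
python3 - <<'E'
from h import *
u=np.array([.314,-.949])
plan((.50,-.115,.011,-71.7),(.50,-.115,.11,-71.7))
for n in("scene",):
  p,o=caps(n,"c4"+n,z0=.003)
  for b in o:
    if .42<b[2][0]<.7 and b[2][1]<.2: print(n,*b)
E
```

```text
time: 7.82
tool_pos: [0.5193, -0.1767, 0.0107]
ee_rot: [-1.571, -0.0, -1.248]
contact_force: [1.0, -0.8, -0.4]
finger_gap: 0.0008
t 7.83 at [ 0.5193 -0.1767  0.0107] rpy [-1.571 -0.    -1.248] F [ 0.99 -0.76 -0.42] gap 0.0008
(0.5, -0.115, 0.011, -71.7) -> [-6.46 -0.03  0.13] [0.    0.004 0.   ]
(0.5, -0.115, 0.11, -71.7) -> [-6.46 -9.93  0.13] [0.    0.004 0.   ]
scene [313.5 219.8] 302 [ 0.5192 -0.0054] 636.0163450916298
scene [253.7 254.1] 613 [0.6619 0.0151] 733.5250118402764
scene [369.8 259.3] 622 [0.4768 0.1366] 747.5296874993946
```

View pics/c4scene.png

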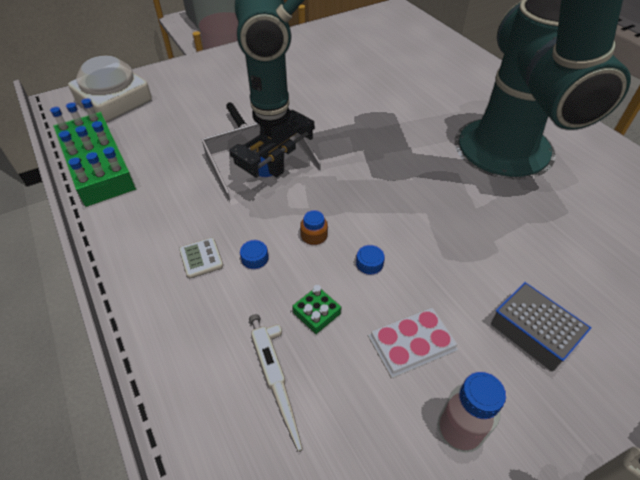

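The scene view shows C inside the pan at about (265,168), beyond the fingers. I'll back off and lift.

```bash
python3 -m inch '[[-1.5,0,0,0,0,0],[-4,0,0,0,0,0],[-5,-3,0,0,0,0],[-5.5,-6.5,0,0,0,0],[-6,-10,0,0,0,0],[-6,-10,0,0,0,0]]'
python3 - <<'E'
from h import *
plan((.687,.054,.10,-121),(.687,.054,.011,-121))
p,o=caps("top","c5",z0=.003)
for b in o:
    if .42<b[2][0]<.7 and b[2][1]<.2: print(*b,inpan(b[2]))
E
```

```text
time: 8.62
tool_pos: [0.5014, -0.1176, 0.1136]
ee_rot: [-1.566, -0.003, -1.246]
contact_force: [-0.2, -0.3, -0.7]
finger_gap: 0.0005
t 8.62 at [ 0.5014 -0.1176  0.1136] rpy [-1.566 -0.003 -1.246] F [-0.25 -0.27 -0.66] gap 0.0005
(0.687, 0.054, 0.1, -121) -> [-10.34   1.44  23.06] [-0.006  0.866  0.001]
(0.687, 0.054, 0.011, -121) -> [-10.36  10.34  23.02] [-0.006  0.866  0.001]
[366.9 193.4] 594 [0.6595 0.0109] 686.2193393250927 (-0.2498, 0.121)
[364.7 255.9] 383 [0.536  0.0151] 687.7926673206966 (-0.2482, -0.0026)
[302.2 287.6] 619 [0.474  0.1324] 687.4596286052838 (-0.3625, -0.07)
```

```bash
python3 -m inch '[[-1.5,0,3.3,0,0.13,0],[-3,0,6.6,0,0.26,0],[-4.5,0,9.9,0,0.39,0],[-6,0.4,13.2,0,0.52,0],[-7.5,0.8,16.5,0,0.65,0],[-9,1.2,19.8,0,0.76,0],[-10.4,1.4,23,0,0.866,0],[-10.4,1.4,23,0,0.866,0]]'
python3 - <<'E'
from h import *
plan((.687,.054,.011,-121))
for n in("scene","top"):
  p,o=caps(n,"c6"+n)
  for b in o:
    if .42<b[2][0]<.7 and b[2][1]<.2: print(n,*b,inpan(b[2]))
E
```

```text
time: 9.68
tool_pos: [0.6844, 0.0549, 0.0939]
ee_rot: [-1.574, -0.002, -2.111]
contact_force: [-1.2, -0.3, -0.3]
finger_gap: 0.0004
t 9.68 at [0.6844 0.0549 0.0939] rpy [-1.574e+00 -2.000e-03 -2.111e+00] F [-1.25 -0.28 -0.3 ] gap 0.0004
(0.687, 0.054, 0.011, -121) -> [-0.07  8.29  0.29] [0.003 0.001 0.002]
scene [266.5 163.4] 320 [ 0.525 -0.214] 498.9429384992691 (-0.0189, -0.0029)
scene [313.4 219.7] 306 [ 0.5179 -0.0082] 630.4055323442444 (-0.2241, -0.0196)
scene [255.1 255.9] 503 [0.6607 0.0181] 732.1596824437147 (-0.2571, 0.1219)
scene [369.8 259.3] 622 [0.4753 0.1347] 741.2314930018038 (-0.3649, -0.0688)
top [484.7 260.3] 661 [ 0.5311 -0.2128] 760.7628653908614 (-0.0204, 0.0032)
top [296.6 287.3] 325 [0.4747 0.1432] 685.2422514697537 (-0.3733, -0.0698)
```

View pics/c6scene.png

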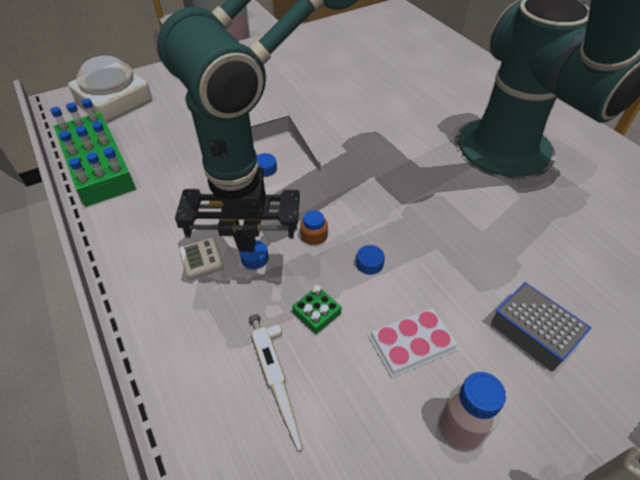

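View pics/c6top.png

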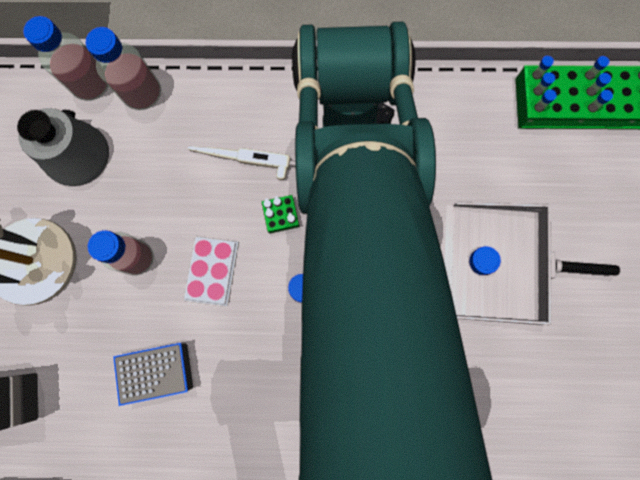

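The top view shows C in the pan at (485,260), which is pan coordinates (-0.02, 0.003), as predicted. The fingers are above the back of A, and the timer and jar are unmoved. Now I'll lower and sweep A.

```bash
python3 -m inch '[[0,3,0.3,0,0,0],[0,6,0.3,0,0,0],[0,7.5,0.3,0,0,0],[0,8.2,0.3,0,0,0],[0,8.2,0.3,0,0,0]]'
python3 - <<'E'
from h import *
plan((.6125,-.069,.011,-121))
for n in("scene",):
  p=imaging.grab_frame(n); cv2.imwrite("pics/c7.png",cv2.resize(p["frame"][120:340,140:460],None,fx=2.5,fy=2.5))
E
```

```text
time: 10.4
tool_pos: [0.6875, 0.0508, 0.0148]
ee_rot: [-1.571, -0.0, -2.114]
contact_force: [0.1, 0.2, -0.3]
finger_gap: 0.0006
t 10.4 at [0.6875 0.0508 0.0148] rpy [-1.571 -0.    -2.114] F [ 0.11  0.18 -0.28] gap 0.0006
(0.6125, -0.069, 0.011, -121) -> [14.13  0.38 -0.23] [ 0.    -0.002  0.   ]
```

View pics/c7.png

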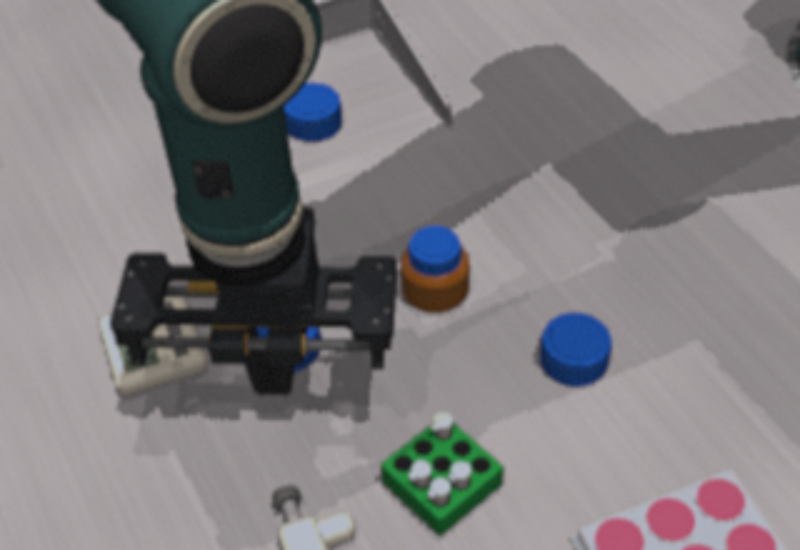

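The fingers sit behind A, with the body well above the timer. It already passed over the jar earlier without touching it. Sweeping leg 1.

```bash
python3 -m inch '[[0.5,0.3,0,0,0,0],[1.0,0.3,0,0,0,0],[1.7,0.3,0,0,0,0],[2.5,0.3,0,0,0,0],[3.5,0.3,0,0,0,0],[4.6,0.3,0,0,0,0],[5.7,0.3,0,0,0,0],[6.8,0.3,0,0,0,0]]'
python3 - <<'E'
from h import *
plan((.6125,-.069,.011,-121))
p=imaging.grab_frame("scene"); cv2.imwrite("pics/c8.png",cv2.resize(p["frame"][120:340,140:460],None,fx=2.5,fy=2.5))
E
```

```text
time: 11.45
tool_pos: [0.6521, -0.008, 0.0117]
ee_rot: [-1.571, -0.0, -2.114]
contact_force: [0.4, 0.9, 0.1]
finger_gap: 0.0005
t 11.45 at [ 0.6521 -0.008   0.0117] rpy [-1.571 -0.    -2.114] F [0.4  0.87 0.13] gap 0.0005
(0.6125, -0.069, 0.011, -121) -> [ 7.27  0.07 -0.24] [ 0.    -0.002  0.   ]
```

View pics/c8.png

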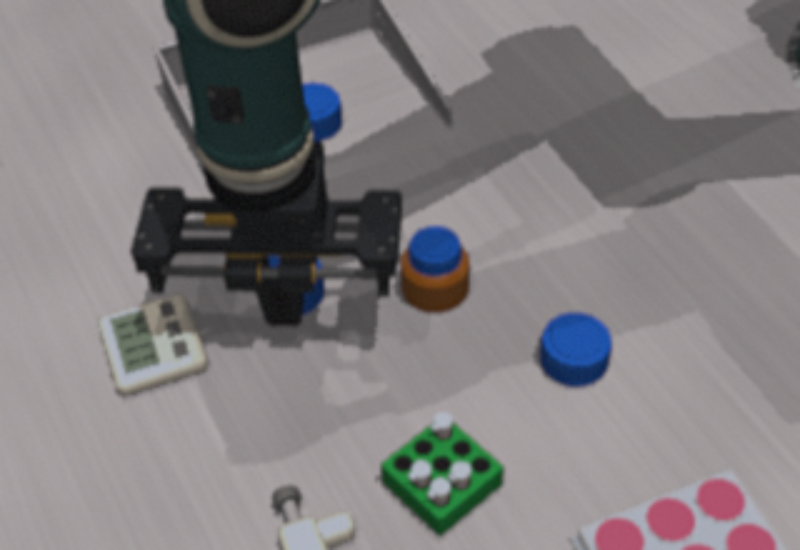

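```bash
python3 -m inch '[[1,0,-0.1,0,0,0],[2,0,-0.1,0,0,0],[3,0,-0.2,0,0,0],[4,0,-0.2,0,0,0],[5,0,-0.2,0,0,0],[6,0,-0.2,0,0,0],[7,0,-0.2,0,0,0]]'
python3 - <<'E'
from h import *
plan((.6125,-.069,.011,-121))
p=imaging.grab_frame("scene"); cv2.imwrite("pics/c9.png",cv2.resize(p["frame"][120:340,140:460],None,fx=2.5,fy=2.5))
p=imaging.grab_frame("top"); cv2.imwrite("pics/c9t.png",p["frame"])
E
```

```text
time: 12.38
tool_pos: [0.6143, -0.0667, 0.0117]
ee_rot: [-1.571, 0.0, -2.114]
contact_force: [-0.4, -0.8, 0.4]
finger_gap: 0.0008
t 12.38 at [ 0.6143 -0.0667  0.0117] rpy [-1.571  0.    -2.114] F [-0.39 -0.83  0.42] gap 0.0008
(0.6125, -0.069, 0.011, -121) -> [ 0.29  0.07 -0.04] [ 0.    -0.002 -0.   ]
```

View pics/c9.png

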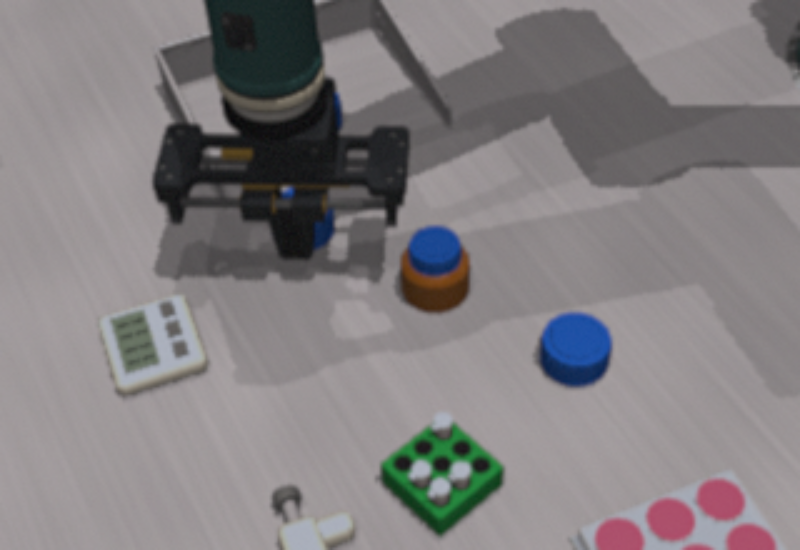

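View pics/c9t.png

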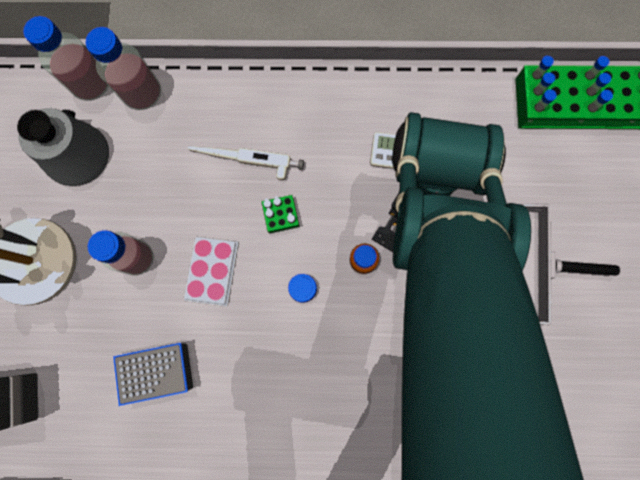

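```bash
python3 - <<'E'
from h import *
p=imaging.grab_frame("scene"); im=cv2.resize(p["frame"][120:340,140:460],None,fx=2.5,fy=2.5)
for xy,c in (((.5957,-.0975),(0,255,255)),((.591,-.0945),(0,0,255))):
    hl=cv2.convexHull(((proj(p,cyl(*xy))-[140,120])*2.5).astype(np.int32)); cv2.polylines(im,[hl],True,c,1)
cv2.imwrite("pics/c10.png",im[100:300,150:450].repeat(2,0).repeat(2,1))
E
```

```text
(no output)
```

View pics/c10.png

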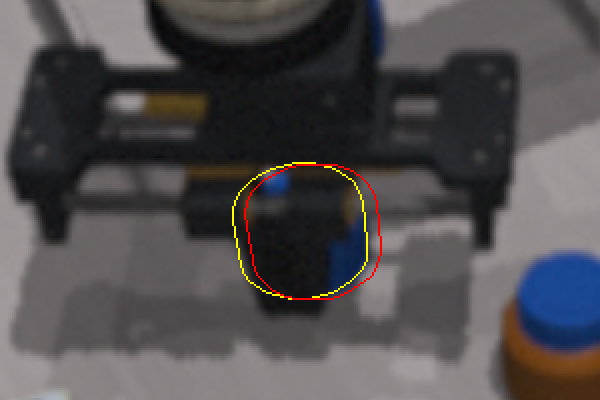

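The overlay shows A where predicted, at about (0.595, -0.097). I'll back off and turn to push straight in.

```bash
python3 - <<'E'
from h import *
plan((.5965,-.047,.011,-91.6))
E
python3 -m inch '[[-1,0,0,0,0,0],[-2,0,0,0,-0.1,0],[-2,0,-0.5,0,-0.2,0],[-1.5,0,-1.3,0,-0.3,0],[-0.8,0,-2.5,0,-0.42,0],[-0.8,0,-2.5,0,-0.52,0],[-0.8,0,-2.5,0,-0.52,0]]'
python3 - <<'E'
from h import *
plan((.5965,-.047,.011,-91.6),(.593,-.174,.011,-91.6))
E
```

```text
t 12.53 at [ 0.6144 -0.0666  0.0117] rpy [-1.571 -0.    -2.115] F [0.3  0.47 0.35] gap 0.0006
(0.5965, -0.047, 0.011, -91.6) -> [-0.75  0.07 -2.54] [ 0.    -0.516 -0.   ]
time: 13.4
tool_pos: [0.5979, -0.0455, 0.0119]
ee_rot: [-1.57, 0.0, -1.594]
contact_force: [-0.2, 0.3, -0.2]
finger_gap: 0.0005
t 13.4 at [ 0.5979 -0.0455  0.0119] rpy [-1.57   0.    -1.594] F [-0.17  0.3  -0.22] gap 0.0005
(0.5965, -0.047, 0.011, -91.6) -> [ 0.15  0.09 -0.14] [-0.001  0.005 -0.   ]
(0.593, -0.174, 0.011, -91.6) -> [12.86  0.08 -0.2 ] [-0.001  0.005 -0.   ]
```

```bash
python3 -m inch '[[0.6,0,-0.1,0,0,0],[1.2,0,-0.1,0,0,0],[2,0,-0.1,0,0,0],[3,0,-0.1,0,0,0],[4,0,-0.1,0,0,0],[5,0,-0.1,0,0,0],[6,0,-0.2,0,0,0],[7,0,-0.2,0,0,0]]'
python3 - <<'E'
from h import *
plan((.593,-.174,.011,-91.6))
p=imaging.grab_frame("scene"); cv2.imwrite("pics/c11.png",cv2.resize(p["frame"][120:340,140:460],None,fx=2.5,fy=2.5))
E
```

```text
time: 14.4
tool_pos: [0.5936, -0.117, 0.0117]
ee_rot: [-1.571, 0.0, -1.594]
contact_force: [0.6, 0.7, -0.1]
finger_gap: 0.0004
t 14.4 at [ 0.5936 -0.117   0.0117] rpy [-1.571  0.    -1.594] F [ 0.58  0.68 -0.14] gap 0.0004
(0.593, -0.174, 0.011, -91.6) -> [5.7  0.07 0.07] [ 0.     0.005 -0.   ]
```

View pics/c11.png

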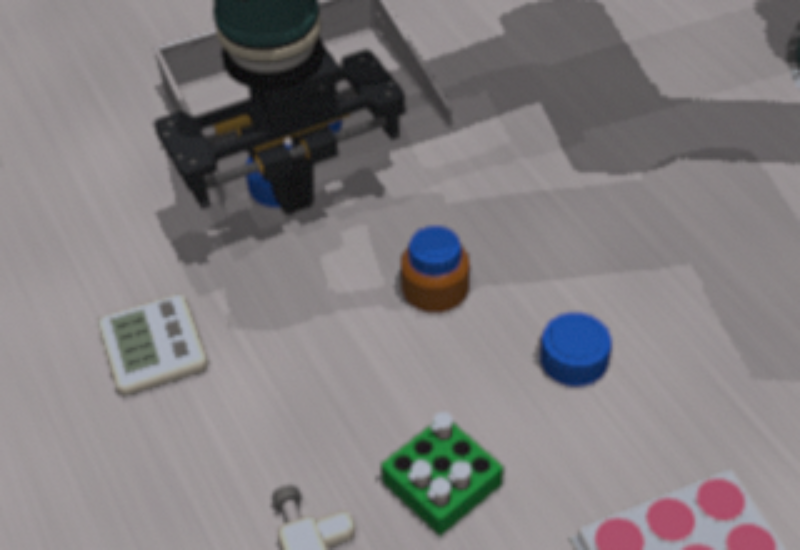

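```bash
python3 -m inch '[[1,0,0,0,0,0],[2,0,0,0,0,0],[3,0,0,0,0,0],[4,0,0,0,0,0],[5,0,0,0,0,0],[5.7,0,0,0,0,0]]'
python3 - <<'E'
from h import *
plan((.593,-.174,.011,-91.6))
E
python3 -m inch '[[-1.5,0,0,0,0,0],[-4,0,0,0,0,0],[-6,-2,0,0,0,0],[-7,-5,0,0,0,0],[-7,-9,0,0,0,0],[-7,-10,0,0,0,0]]'
python3 - <<'E'
from h import *
B=np.array([.4745,.1335]); T=np.array([.452,.02]); u=(T-B)/np.linalg.norm(T-B); s=B-u*.052
print(u,np.degrees(np.arctan2(u[1],u[0])),s, "end",T-u*.036)
plan((*s,.10,np.degrees(np.arctan2(u[1],u[0]))))
for n in("scene","top"):
  p,o=caps(n,"c12"+n,z0=.003)
  for b in o:
    if .42<b[2][0]<.7 and b[2][1]<.2: print(n,*b,inpan(b[2]))
E
```

```text
time: 15.2
tool_pos: [0.5925, -0.174, 0.0117]
ee_rot: [-1.571, -0.0, -1.594]
contact_force: [1.0, 0.1, -0.3]
finger_gap: 0.0005
t 15.2 at [ 0.5925 -0.174   0.0117] rpy [-1.571 -0.    -1.594] F [ 1.02  0.09 -0.26] gap 0.0005
(0.593, -0.174, 0.011, -91.6) -> [-0.    0.07  0.05] [-0.     0.005  0.   ]
time: 15.95
tool_pos: [0.5968, -0.1026, 0.1164]
ee_rot: [-1.564, -0.001, -1.592]
contact_force: [0.6, 0.0, -0.4]
finger_gap: -0.0001
[-0.19445385 -0.98091167] -101.21282107631185 [0.4846116  0.18450741] end [0.45900034 0.05531282]
t 15.95 at [ 0.5968 -0.1026  0.1164] rpy [-1.564e+00 -1.000e-03 -1.592e+00] F [ 0.62  0.01 -0.43] gap -0.0001
(np.float64(0.48461160044365553), np.float64(0.1845074066824404), 0.1, np.float64(-101.21282107631185)) -> [-28.46   1.52 -11.85] [-0.007  0.174  0.001]
scene [266.9 165.1] 312 [ 0.528 -0.205] 506.9535090463469 (-0.028, -0.0003)
scene [239.6 174.2] 413 [ 0.5938 -0.2077] 530.7584417851176 (-0.0284, 0.0655)
scene [313.5 219.8] 301 [ 0.5192 -0.0054] 636.0163450916298 (-0.227, -0.0184)
scene [369.8 259.3] 623 [0.4768 0.1366] 747.5296874993946 (-0.3669, -0.0674)
top [364.7 255.9] 374 [0.536  0.0151] 687.7926673206966 (-0.2482, -0.0026)
top [302.2 287.6] 617 [0.474  0.1324] 687.4596286052838 (-0.3625, -0.07)
```

View pics/c12scene.png

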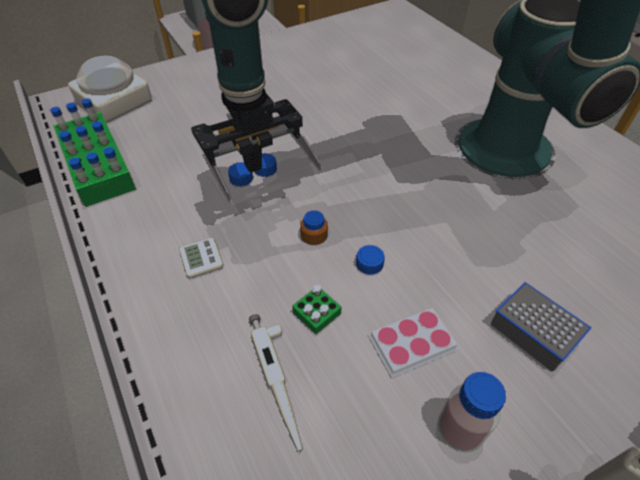

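The scene view shows A at (240,174) and C at (267,165), both in the pan. The jar, timer and tube block are unmoved. Now B: leg 1 steers it wide of the jar, and leg 2 goes into the pan.

```bash
python3 -m inch '[[-4,0,-1.7,0,0.03,0],[-8,0,-3.4,0,0.06,0],[-12,0,-5.1,0,0.09,0],[-16,0,-6.8,0,0.12,0],[-20,0.3,-8.4,0,0.15,0],[-24.5,0.8,-10.2,0,0.174,0],[-28.5,1.5,-11.9,0,0.174,0],[-28.5,1.5,-11.9,0,0.174,0]]'
python3 - <<'E'
from h import *
plan((.4846,.1845,.011,-101.2))
for n in("scene","top"):
  p,o=caps(n,"c13"+n,z0=.003)
  for b in o:
    if .42<b[2][0]<.7 and b[2][1]<.2: print(n,*b,inpan(b[2]))
E
```

```text
time: 17.05
tool_pos: [0.4786, 0.1859, 0.0943]
ee_rot: [-1.575, -0.002, -1.764]
contact_force: [-0.2, 0.3, -0.3]
finger_gap: 0.0001
t 17.05 at [0.4786 0.1859 0.0943] rpy [-1.575 -0.002 -1.764] F [-0.16  0.26 -0.27] gap 0.0001
(0.4846, 0.1845, 0.011, -101.2) -> [0.   8.33 0.65] [0.004 0.002 0.002]
scene [264.4 164.4] 417 [ 0.5319 -0.21  ] 505.5714788266923 (-0.0232, 0.0038)
scene [240.2 173.7] 439 [ 0.592  -0.2086] 529.5264096894534 (-0.0274, 0.0638)
scene [313.5 219.8] 299 [ 0.5192 -0.0054] 636.0163450916298 (-0.227, -0.0184)
scene [369.8 259.4] 633 [0.4769 0.1368] 747.814583906671 (-0.3671, -0.0673)
top [482.8 228.9] 639 [ 0.5915 -0.2109] 751.1370598913636 (-0.0251, 0.0634)
top [364.8 255.9] 377 [0.536 0.015] 687.8243782892823 (-0.2481, -0.0026)
top [484.9 260.2] 653 [ 0.5308 -0.2122] 765.8451903495006 (-0.021, 0.0028)
top [304.4 287. ] 486 [0.4752 0.1283] 686.4693438406102 (-0.3585, -0.0686)
```

View pics/c13scene.png

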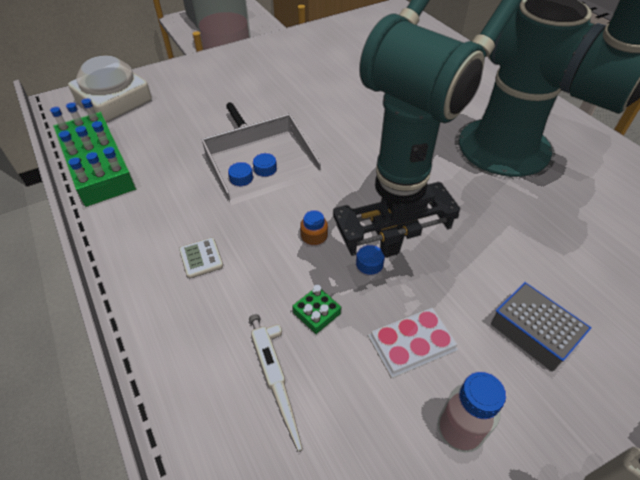

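View pics/c13top.png

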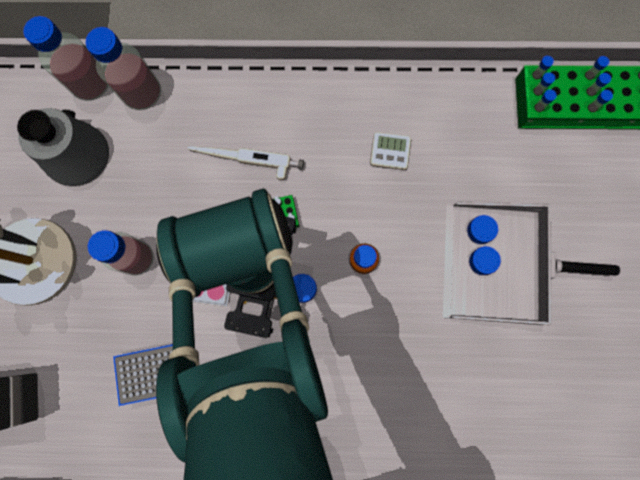

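The top view shows A at (483,229) and C at (485,260) in the pan. The fingers are over the back of B. Lowering.

```bash
python3 -m inch '[[-0.3,2.5,0.6,0,0,0],[-0.3,5,0.6,0,0,0],[-0.2,7.5,0.6,0,0,0],[-0.2,8.5,0.6,0,0,0],[0,8.5,0.6,0,0,0],[0,8.5,0.6,0,0,0]]'
python3 - <<'E'
from h import *
plan((.459,.0553,.011,-101.2))
p=imaging.grab_frame("scene"); cv2.imwrite("pics/c14.png",cv2.resize(p["frame"][120:340,180:500],None,fx=2.5,fy=2.5))
E
```

```text
time: 17.9
tool_pos: [0.4885, 0.183, 0.0126]
ee_rot: [-1.569, 0.001, -1.768]
contact_force: [0.2, -0.6, -0.1]
finger_gap: 0.0003
t 17.9 at [0.4885 0.183  0.0126] rpy [-1.569e+00  1.000e-03 -1.768e+00] F [ 0.23 -0.57 -0.1 ] gap 0.0003
(0.459, 0.0553, 0.011, -101.2) -> [13.1   0.15 -0.39] [-0.001 -0.002 -0.001]
```

View pics/c14.png

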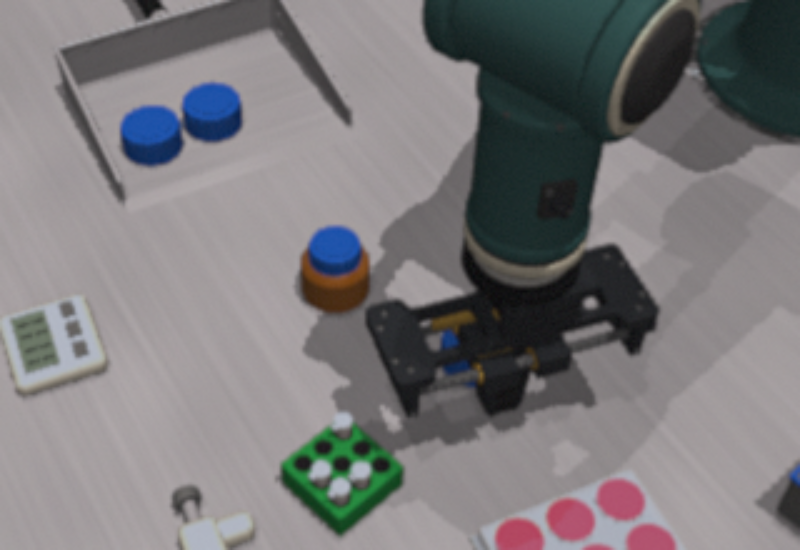

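```bash
python3 -m inch '[[0.2,0.1,-0.4,0,0,0],[0.6,0.1,-0.4,0,0,0],[1.1,0.1,-0.4,0,0,0],[1.7,0.1,-0.4,0,0,0],[2.5,0.1,-0.4,0,0,0],[3.4,0.1,-0.4,0,0,0],[4.4,0.1,-0.4,0,0,0],[5.4,0.1,-0.4,0,0,0]]'
python3 - <<'E'
from h import *
plan((.459,.0553,.011,-101.2))
p=imaging.grab_frame("scene"); im=cv2.resize(p["frame"][120:340,180:500],None,fx=2.5,fy=2.5)
s=status.sense(); y=s["ee_rot"][2]; c=s["tool_pos"][:2]+.036*np.array([np.cos(y),np.sin(y)]); print("pred cap",c)
hl=cv2.convexHull(((proj(p,cyl(*c))-[180,120])*2.5).astype(np.int32)); cv2.polylines(im,[hl],True,(0,255,255),1)
cv2.imwrite("pics/c15.png",im)
E
```

```text
time: 18.95
tool_pos: [0.4729, 0.1303, 0.0107]
ee_rot: [-1.571, -0.0, -1.768]
contact_force: [0.3, 0.6, 0.0]
finger_gap: 0.0003
t 18.95 at [0.4729 0.1303 0.0107] rpy [-1.571 -0.    -1.768] F [0.29 0.58 0.02] gap 0.0003
(0.459, 0.0553, 0.011, -101.2) -> [ 7.62 -0.03  0.11] [ 0.    -0.002  0.   ]
pred cap [0.46531729 0.09410123]
```

View pics/c15.png

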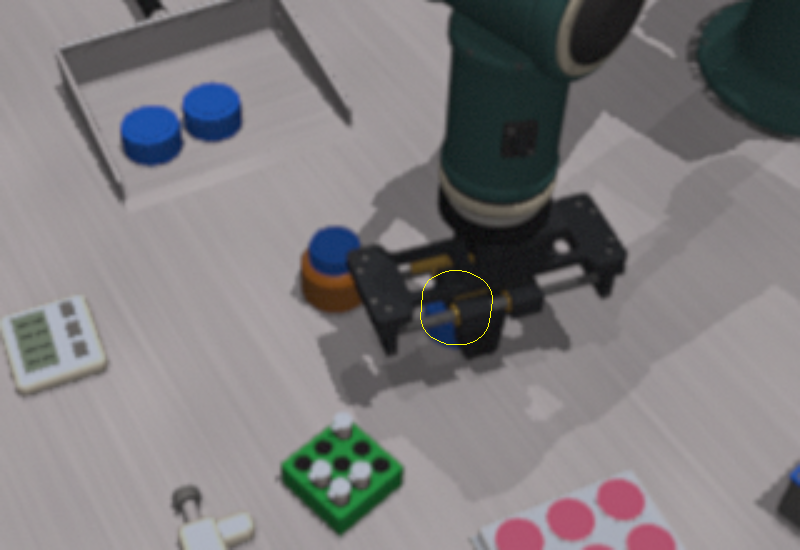

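B matches the prediction of about (0.465, 0.094). Continuing leg 1.

```bash
python3 -m inch '[[1,0,0,0,0,0],[2,0,0,0,0,0],[3,0,0,0,0,0],[4,0,0,0,0,0],[5,0,0,0,0,0],[6,0,0,0,0,0],[6.8,0,0,0,0,0],[7.6,0,0,0,0,0]]'
python3 - <<'E'
from h import *
p=imaging.grab_frame("scene"); im=cv2.resize(p["frame"][120:340,180:500],None,fx=2.5,fy=2.5)
s=status.sense(); y=s["ee_rot"][2]; c=s["tool_pos"][:2]+.036*np.array([np.cos(y),np.sin(y)]); print("pred cap",c)
hl=cv2.convexHull(((proj(p,cyl(*c))-[180,120])*2.5).astype(np.int32)); cv2.polylines(im,[hl],True,(0,255,255),1)
cv2.imwrite("pics/c16.png",im)
T=np.array([.470,-.205]);u=(T-c)/np.linalg.norm(T-c);a=np.degrees(np.arctan2(u[1],u[0]))
plan((*(c-u*.048),.011,a)); print(a,"end",T-u*.036)
E
```

```text
time: 20.0
tool_pos: [0.4581, 0.056, 0.0107]
ee_rot: [-1.571, 0.0, -1.768]
contact_force: [0.4, 0.1, 0.4]
finger_gap: 0.0006
pred cap [0.45074749 0.02009611]
t 20.05 at [0.4578 0.0554 0.0106] rpy [-1.571 -0.    -1.768] F [-0.07  0.87  0.01] gap 0.0004
(np.float64(0.44665698205931054), np.float64(0.06792149398063925), 0.011, np.float64(-85.11138062502616)) -> [-1.01 -0.04 -1.34] [ 0.    -0.282  0.   ]
-85.11138062502616 end [ 0.46693212 -0.16913096]
```

View pics/c16.png

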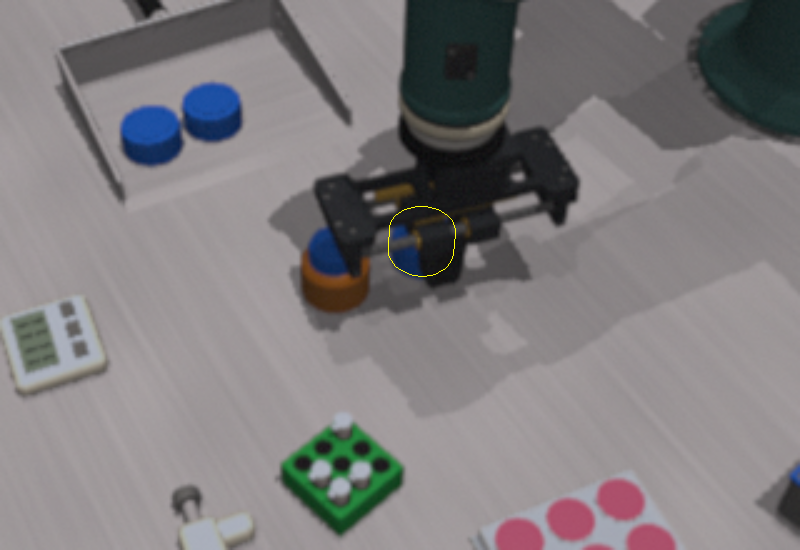

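B is at about (0.451, 0.020), clear of the jar. I'll back off, turn, and start leg 2.

```bash
python3 -m inch '[[-1,0,0,0,0,0],[-1.5,0,-0.3,0,-0.1,0],[-1.3,0,-0.8,0,-0.2,0],[-1.1,0,-1.3,0,-0.28,0],[-1.1,0,-1.3,0,-0.28,0]]'
python3 - <<'E'
from h import *
plan((.4467,.0679,.011,-85.1),(.467,-.169,.011,-85.1))
E
```

```text
time: 20.68
tool_pos: [0.4474, 0.0705, 0.0106]
ee_rot: [-1.571, 0.0, -1.488]
contact_force: [-0.4, 0.3, 1.1]
finger_gap: 0.0004
t 20.68 at [0.4474 0.0705 0.0106] rpy [-1.571  0.    -1.488] F [-0.45  0.25  1.07] gap 0.0004
(0.4467, 0.0679, 0.011, -85.1) -> [ 0.25 -0.04 -0.09] [ 0.    -0.003 -0.   ]
(0.467, -0.169, 0.011, -85.1) -> [24.03 -0.04 -0.03] [ 0.    -0.003 -0.   ]
```

```bash
python3 -m inch '[[0.7,0,-0.1,0,0,0],[1.3,0,-0.1,0,0,0],[2,0,-0.1,0,0,0],[2.9,0,-0.1,0,0,0],[4,0,-0.1,0,0,0],[5.1,0,-0.1,0,0,0],[6.2,0,-0.1,0,0,0],[7.3,0,-0.1,0,0,0]]'
python3 -m inch '[[1.1,0,0,0,0,0],[2.2,0,0,0,0,0],[3.3,0,0,0,0,0],[4.4,0,0,0,0,0],[5.5,0,0,0,0,0],[6.5,0,0,0,0,0],[7.5,0,0,0,0,0]]'
python3 - <<'E'
from h import *
p=imaging.grab_frame("scene"); im=cv2.resize(p["frame"][120:340,180:500],None,fx=2.5,fy=2.5)
s=status.sense(); y=s["ee_rot"][2]; c=s["tool_pos"][:2]+.036*np.array([np.cos(y),np.sin(y)]); print("pred cap",c)
hl=cv2.convexHull(((proj(p,cyl(*c))-[180,120])*2.5).astype(np.int32)); cv2.polylines(im,[hl],True,(0,255,255),1)
cv2.imwrite("pics/c17.png",im)
plan((.467,-.169,.011,-85.1))
E
```

```text
time: 21.68
tool_pos: [0.4527, -0.0038, 0.0107]
ee_rot: [-1.571, -0.0, -1.488]
contact_force: [-0.1, -0.4, 0.3]
finger_gap: 0.0006
time: 22.55
tool_pos: [0.4589, -0.0784, 0.0107]
ee_rot: [-1.571, 0.0, -1.488]
contact_force: [0.0, 0.5, 0.5]
finger_gap: 0.0007
pred cap [ 0.46220252 -0.11509101]
t 22.6 at [ 0.4592 -0.0792  0.0108] rpy [-1.570e+00 -1.000e-03 -1.488e+00] F [ 0.64 -0.85  0.66] gap 0.0005
(0.467, -0.169, 0.011, -85.1) -> [ 9.01 -0.01  0.03] [-0.    -0.003  0.001]
```

View pics/c17.png

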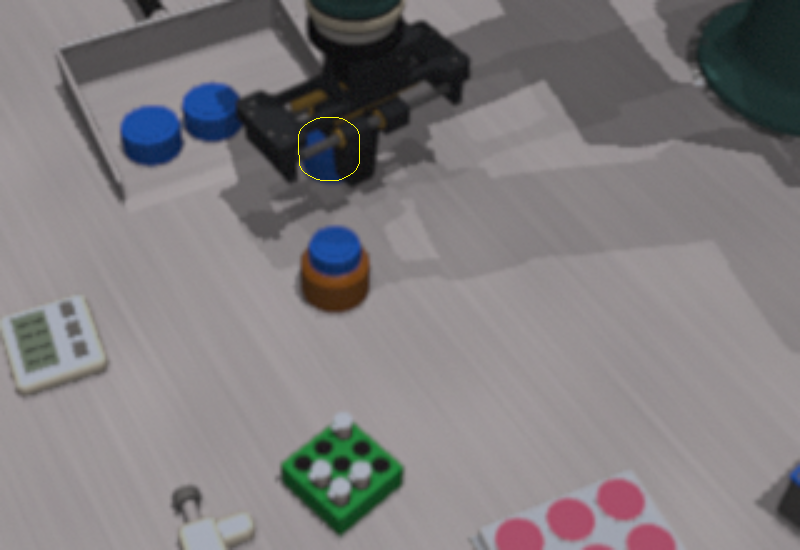

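B is at about (0.463, -0.115), close to the pan mouth. The side wall's inner face is near x = 0.425 and the cap edge near 0.436. I'll finish the sweep with a slight drift toward +x.

```bash
python3 -m inch '[[1,0,0,0,0,0],[2,0,0,0,0,0],[3,0,0.1,0,0,0],[4,0,0.1,0,0,0],[5,0,0.1,0,0,0],[6,0,0.1,0,0,0],[7,0,0.1,0,0,0],[8,0,0.1,0,0,0]]'
python3 -m inch '[[0.6,0,0,0,0,0],[1,0,0,0,0,0],[1,0,0,0,0,0]]'
python3 -m inch '[[-1.5,0,0,0,0,0],[-4,0,0,0,0,0],[-5,-3,0,0,0,0],[-6,-7,0,0,0,0],[-6,-12,0,0,0,0],[-6,-12,0,0,0,0]]'
python3 - <<'E'
from h import *
plan()
for n in("scene","top"):
  p,o=caps(n,"c18"+n,z0=.003)
  for b in o:
    if .42<b[2][0]<.7 and b[2][1]<.2: print(n,*b,inpan(b[2]))
E
```

```text
time: 23.6
tool_pos: [0.4665, -0.1581, 0.0107]
ee_rot: [-1.571, 0.0, -1.488]
contact_force: [0.6, 0.4, 0.0]
finger_gap: 0.0008
time: 23.98
tool_pos: [0.4674, -0.1676, 0.0107]
ee_rot: [-1.571, 0.0, -1.488]
contact_force: [-0.8, -0.3, 0.1]
finger_gap: 0.0006
time: 24.72
tool_pos: [0.4656, -0.1072, 0.1352]
ee_rot: [-1.562, -0.003, -1.487]
contact_force: [0.1, -0.1, 0.2]
finger_gap: 0.0004
t 24.73 at [ 0.4656 -0.1072  0.1352] rpy [-1.562 -0.003 -1.487] F [ 0.06 -0.08  0.16] gap 0.0004
scene [289.8 157.6] 409 [ 0.4711 -0.2022] 488.88993251975626 (-0.0282, -0.0573)
scene [264.4 164.4] 421 [ 0.5319 -0.21  ] 505.5714788266923 (-0.0232, 0.0038)
scene [240.2 173.7] 441 [ 0.592  -0.2086] 529.5264096894534 (-0.0274, 0.0638)
scene [313.5 219.8] 301 [ 0.5192 -0.0054] 636.0163450916298 (-0.227, -0.0184)
top [364.6 256. ] 382 [0.5358 0.0153] 687.7648628174793 (-0.2484, -0.0028)
```

View pics/c18scene.png

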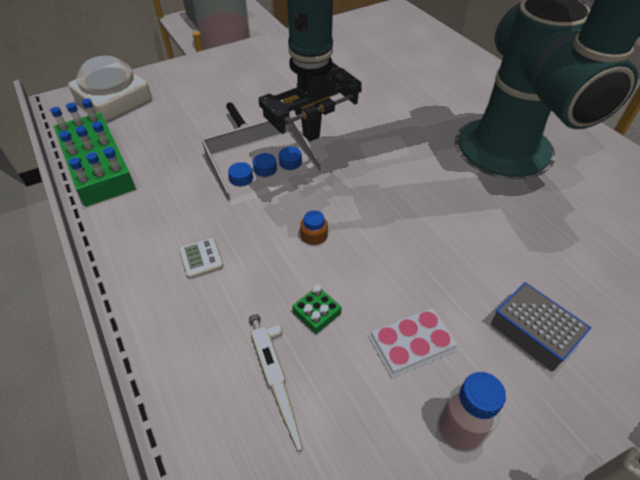

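View pics/c18top.png

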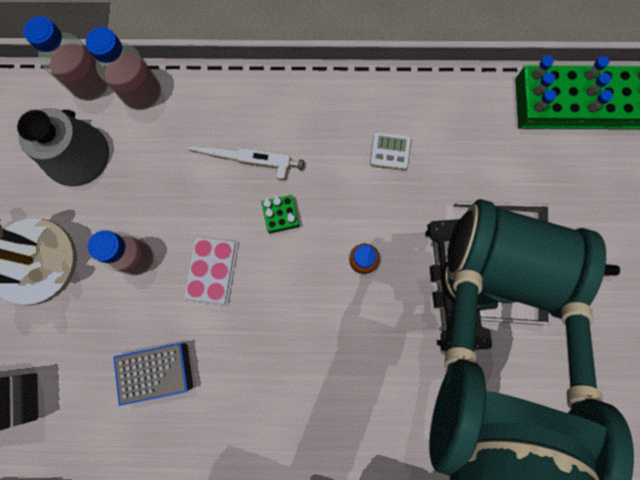

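The scene view shows all three caps in the pan at (240,174), (264,164) and (290,158). I'll lift clear and check from the top.

```bash
python3 -m inch '[[-3,-2,0,0,0,0],[-7,-4,0,0,0,0],[-11,-6,0,0,0,0],[-15,-7,0,0,0,0],[-18,-7,0,0,0,0],[-18,-7,0,0,0,0],[-18,-7,0,0,0,0]]'
python3 - <<'E'
from h import *
plan()
p,o=caps("top","c19",z0=.003)
for b in o:
    if .42<b[2][0]<.7 and b[2][1]<.2: print(*b,inpan(b[2]))
for n in ("timer","pipette","tip_box","media_bottle","well_plate"): print(n,[d["bbox"] for d in imaging.recognise(n,p)[:1]])
E
```

```text
time: 25.7
tool_pos: [0.4464, 0.0714, 0.1991]
ee_rot: [-1.574, -0.001, -1.487]
contact_force: [0.7, 1.1, -0.2]
finger_gap: 0.0005
t 25.7 at [0.4464 0.0714 0.1991] rpy [-1.574e+00 -1.000e-03 -1.487e+00] F [ 0.71  1.09 -0.22] gap 0.0005
[482.9 228.8] 634 [ 0.5917 -0.2111] 751.1708721537143 (-0.0249, 0.0636)
[485.  260.2] 642 [ 0.5308 -0.2124] 765.9245909606107 (-0.0208, 0.0028)
[481.9 292.4] 669 [ 0.4698 -0.2039] 780.6869984897785 (-0.0264, -0.0585)
timer [[387.9, 151.3, 40.1, 37.8]]
pipette [[247.8, 165.4, 111.9, 35.9]]
tip_box [[153.3, 373.9, 81.6, 60.7]]
media_bottle []
well_plate [[211.9, 272.9, 46.9, 72.0]]
```

View pics/c19.png

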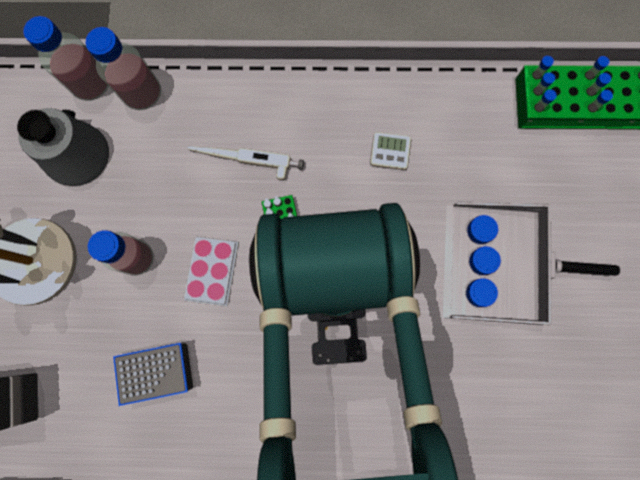

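The top view shows all three caps in the pan at (483,229), (485,260) and (482,292), about 64–69 mm behind the front edge. The arm is clear, so I'm handing in.

```bash
python3 -c "
from station import workorder
print(workorder.hand_in())"
```

```text
the job is handed in; nothing more can be done
None
```

All three caps are lying flat inside the pan, and I handed the job in at about 26 s of the 72 s allowed; it reports no verdict. I swept them flat with closed fingers at about 0.1 m/s. The cap nearest the robot went into the middle lane. The far cap went in by two legs on one side, and the last cap went wide of the jar into the other lane.

**Caps:** the last top view puts their centres at these positions in the pan's frame, against a limit of x ≥ -0.066:

| Cap | x (m) | y (m) |
|---|---|---|
| Far cap | -0.025 | 0.064 |
| Middle cap | -0.021 | 0.003 |
| Last cap | -0.026 | -0.059 |

An earlier scene view agrees within about 7 mm. That leaves each cap at least 64 mm behind the front edge.

**Arm and forces:** the fingers were shut at about z = 0.20 m, clear of everything. The force readings I took stayed around 1 N or less, which is sensor noise.

**Other things on the bench:**
- **Timer, pipette, tip box and well plate:** all were found within about 2 pixels of where they started.
- **Media bottle:** the network missed it in the last picture, but it shows there unmoved.
- **Jar:** the arm hid it in the last top view. It was at its starting pixels in both views just before.
- **Tube block:** the arm hid part of it in the last top view. It looked unmoved in the pictures just before.

**Disagreement:** raw blob positions from the two cameras first differed by about 1 cm. Fitting whole-cap outlines brought them within 2 mm before I moved.

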